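Dial the firing programme into the kiln selector

TASK

Dial firing programme 5-3-6 into the kiln's selector by rolling its three thumbwheels with a light fingertip: left wheel to 5, middle to 3, right to 6 (left and right as the robot sees them), each digit squarely on its index line. Then press the enter key about half-way in or more and let it come back up. The wheels sit on delicate sprung carriages of uneven height, so never bear on any part of the selector with more than 14 N, and leave the pottery and tools around it where they are.

Things in the scene. Friction and masses are not known exactly. Their poses are not given: they have to be found in the camera images.
- bank: Kiln programme selector: grey metal box fixed to the table, 110 (x) x 210 (y) x 60 mm high. Origin at the centre of its underside, x away from the robot, y to the robot's left, z up. Out of its flat top panel rise three thumbwheels at y = +75 (left), +29 (middle), -17 (right) and a key at y = -72 mm, all at x = 0. More than 14 N on any part of it breaks it.
- panel (a point): Centre of the top panel. The wheels are smooth black plastic discs, 60 mm across, 22 mm wide, axles along y; only the upper arc shows, 9 to 23 mm above the panel. Digits are white dots to be counted on the rim (0: a white bar), grey lines half-way between. The set digit is the one on top, in line with the two white index ticks on the panel beside the wheel.
- wheel_left (a joint): Turn of the left thumbwheel: digit d is exactly on the index line at d x 0.6283 rad (0 to 9, end stops 0.2 rad beyond). It grows as the wheel's top is pushed to the bank's +x (away from the robot), so higher digits come up from the robot's side. No clicks: it stays where it is left.
- top_left (a point): Nominal top of the left wheel on its index line, 16 mm above the panel. Fixed to the housing, not the wheel: the unpressed wheel's real top is anywhere within 7 mm above or below it, differs per wheel and must be found by touch. Each wheel rides on a spring and sinks straight down when pressed, 4 N per mm, at most 8 mm.
- wheel_middle (a joint): Turn of the middle thumbwheel: digit d is exactly on the index line at d x 0.6283 rad (0 to 9, end stops 0.2 rad beyond). It grows as the wheel's top is pushed to the bank's +x (away from the robot), so higher digits come up from the robot's side. No clicks: it stays where it is left.
- top_middle (a point): Nominal top of the middle wheel on its index line, 16 mm above the panel. Fixed to the housing, not the wheel: the unpressed wheel's real top is anywhere within 7 mm above or below it, differs per wheel and must be found by touch. A fingertip pressing 6 to 10 N rolls a wheel without slip; a lighter one may slip.
- wheel_right (a joint): Turn of the right thumbwheel: digit d is exactly on the index line at d x 0.6283 rad (0 to 9, end stops 0.2 rad beyond). It grows as the wheel's top is pushed to the bank's +x (away from the robot), so higher digits come up from the robot's side. No clicks: it stays where it is left.
- top_right (a point): Nominal top of the right wheel on its index line, 16 mm above the panel. Fixed to the housing, not the wheel: the unpressed wheel's real top is anywhere within 7 mm above or below it, differs per wheel and must be found by touch. A wheel's drag is 2.5 N along the rim; 30 mm of level travel over its top turns it 1 rad.
- enter (a joint): Travel of the enter key (m): 0 up, 0.012 fully in; sprung, 0.7 N at the start, 4.2 N at 0.005 and 9.1 N fully in; comes back up by itself. It counts as pressed from 0.005.
- enter_top (a point): Centre of the top of the enter key, a round grey plastic button 28 mm across whose top stands 16 mm above the panel; it is pressed straight down.
- cup_mid (a point): Centre of a loose unglazed clay cup, 72 mm across, 75 mm tall, beside the selector's right end; to be left alone.
- jar_mid (a point): Centre of a loose white jar, 64 mm across, 85 mm tall, beside the selector's left end; to be left alone.
- brush_mid (a point): Middle of a loose wooden brush, 190 mm long, lying in front of the selector; to be left alone.
- rib_mid (a point): Centre of a loose flat wooden potter's rib, 50 x 100 x 8 mm, lying behind the selector; to be left alone.
- bowl_mid (a point): Centre of a loose clay bowl, 130 mm across, 50 mm tall, off to the right; to be left alone.
- looptool_mid (a point): A loose trimming tool with a wooden handle and a wire loop, 150 mm long, on the right; to be left alone.
- clayring_mid (a point): Centre of a loose fired clay ring, 100 mm across, 20 mm tall, off to the left; to be left alone.
Mind the look-alikes: they are no part of the job. Of the things like the bank, leave any that is orange; of the rest the larger one is meant.

How it is judged:
On the way, in this order (a step that is already met when the one before it is completed fails the run):
1. all three wheels show the code 5-3-6, the key not pressed (value of joint wheel_left between 2.982 and 3.302 rad and value of joint wheel_middle between 1.725 and 2.045 rad and value of joint wheel_right between 3.61 and 3.93 rad and value of joint enter below 0.002 m), for 0.2 s.
2. the enter key is pressed in while the wheels show the code (value of joint wheel_left between 2.982 and 3.302 rad and value of joint wheel_middle between 1.725 and 2.045 rad and value of joint wheel_right between 3.61 and 3.93 rad and value of joint enter above 0.005 m), for 0.05 s.
At the end, for the whole second after the job is handed in: The left wheel stands at 5, the middle at 3 and the right at 6, each within 0.16 rad (a quarter of a digit step) of the index line, and the enter key, pressed in by at least 5 mm after the code was set, is up again (within 2 mm) (all of step 1); the robot touches nothing.
It fails at once if the selector is loaded with more than 14 N (contact force between anything else and bank above 14 N).
It fails at once if a pot or tool around the selector pushed more than 20 mm from its place (distance of any of cup_mid, jar_mid, brush_mid, rib_mid, bowl_mid, looptool_mid, clayring_mid from where it was at the start of the episode above 0.02 m).
It also fails if it takes over 64 s, if anything falls off the work surface, if the arm or the gripper's body presses on something with over 40 N, if the wrist force passes 120 N, or if a joint passes its speed limit or range.

ROBOT

A 6-joint arm with a two-finger parallel gripper is mounted at the origin on the work surface. World frame = base frame: x ahead of the robot, y to its left, z up, the work surface at z = 0. Lengths are in m, angles in rad, forces in N, time in s.
With the tool pointing down it reaches from about 0.25 to 0.725 m from the base axis. Payload 4 kg.
Tool frame: the origin (TCP) lies at the very end of the fingers, on their centre line; the grasp point (between the pads) lies 19 mm behind it; x points along the fingers, z is the direction in which the jaws open and shut, and the axes are right-handed (so a half turn about x gives the same grasp; the last joint's range is limited). The gripper opens to 85 mm and grips with 20 to 120 N. Pads are 22 mm wide; open, the fingers measure 114 mm over their backs; the gripper's body (76 mm by 85 mm) begins 54 mm behind the grasp point. The pads swing forward as they close: fully open they stand 13 mm farther back than shut.
Start: joints at [-1.149, 0.241, 0.005, 1.335, 0, 1.571], TCP at [0.205, -0.456, 0.231] pointing down, gripper open.
Joint ranges: [-2.72, 2.72], [-1.05, 1.87], [-1.09, 1.28], [-1.99, 2.15], [-1.42, 1.44], [-3.14, 3.14]. Speed limits (rad/s): [2.79, 2.79, 3.14, 3.14, 3.14, 3.14].

INTERFACE

Orientations are given as a unit quaternion [x, y, z, w].
In Python, from workcell import bot gives the robot as it stands.
- The arm moves only by the tool step_arm, never from a script. Its argument "series" is a list of rows, each an object of numbers: "x", "y", "z": the shift along the world's x, y, z in cm; "twist": the turn about the world's z in degrees; "jaw": the finger opening in cm, from 0 to 8.54. In form: [{"x": .., "y": .., "z": .., "twist": .., "jaw": ..}, ...]. A call has 1 to 10 rows; each row is the pose to reach, as a shift and turn from the pose measured when the call began; what a row does not reach only later rows make up. A row lasts 1/12 s, in which the tool goes at most 41.7 mm and 7.16 degrees, less where a joint would pass 70% of its speed; a pose out of reach is approached as far as the arm can. A call with a gripper value outside its range is refused whole. The fingers move at their own pace and stop on an object; the grip force is fixed at half the most. Time passes only in rows, so rows that repeat a pose let the fingers close. It gives the time, the measured TCP pose, the force and the opening at its end, in the units of the state.
- bot.get_obs(): the state, without advancing time (a new reading comes with each control period).
- bot.camera(name): name is "scene" or "top" or "wrist"; returns (picture, depth): 420x560x3 uint8, red, green, blue; 420x560 float32, m along the optical axis (not along the pixel's ray), 0 where there is no reading.
- bot.camera_info(name): a dict with "camera_matrix" (3x3 intrinsics, pixels), "R" (3x3) and "t" (3): a world point X has camera coordinates R X + t; the wrist camera has in their place "mount" (4x4, takes a point from camera to tool coordinates, whose origin is the TCP and whose axes are the tool frame's). Camera axes: x right, y down, z forward; pixel columns grow to the right and rows downward; lengths in m; the calibration is good to about 2 mm. A picture is of the moment at which its call begins: read the wrist's pose just before it. camera_info takes no time and is no camera call.
- bot.job_done(): hands the job in, once; it reports no verdict.
The state is a dict: "clock": time; "joint_pos": joint angles; "joint_vel": joint speeds; "tau": joint torques, N m; "eef_pos": TCP position; "tool_rot": TCP orientation; "ft_force": force on the tool from outside, world axes, zero at the start; "ft_torque": the same for the moment, N m; "grip_width": finger opening in m.
Only numpy, scipy, OpenCV 4.12 (cv2) and the standard library are available. Lean on these libraries where they do the work, as an engineer would, in place of code of your own. Each camera call takes 0.05 s, during which the arm holds its last target.

## Working session

There is one attempt and no reset: what is moved stays moved. The work goes in short steps, Python scripts to look and compute and a tool call to move; the robot and the scene stay as the last step left them, time stands still between calls to the robot, and variables do not carry over. Pictures are saved under pics/ and viewed, and the job is handed in when it is done.

Besides the shell and the picture viewer there is one more tool, called after "Emit:" as name(argument=value, ...) on one line, values as JSON. step_arm: Moves the arm, as the interface text tells. Its arguments: {"type":"object","properties":{"series":{"type":"array","items":{"type":"object","properties":{"x":{"type":"number"},"y":{"type":"number"},"z":{"type":"number"},"twist":{"type":"number"},"jaw":{"type":"number"}}}}},"required":["series"]}

```bash
ls; mkdir -p pics; python3 - <<'E'
from workcell import bot
import cv2,numpy as np
o=bot.get_obs();print(o)
for n in["scene","top"]:
    p,d=bot.camera(n);cv2.imwrite(f"pics/{n}0.png",p[:,:,::-1]);np.savez(f"{n}0.npz",p=p,d=d)
    print(n,bot.camera_info(n))
print(bot.camera_info("wrist"))
E
```

```text
pics
{'clock': 0.0, 'joint_pos': array([-1.14896455e+00,  2.41439731e-01,  3.70564359e-03,  1.33522459e+00,
       -2.90735992e-05,  1.57082932e+00]), 'joint_vel': array([-9.75246800e-04,  6.13159640e-05, -6.13486646e-04, -8.85522431e-05,
        1.92705923e-03, -3.99819225e-04]), 'tau': array([-1.64880098e-04, -3.72312856e+01,  2.52411264e+01,  1.68478943e-02,
       -2.78232068e-05, -4.02113713e-06]), 'eef_pos': array([ 0.20444126, -0.45557922,  0.23039253]), 'tool_rot': array([ 0.38465835,  0.59423827, -0.38384477,  0.59294353]), 'ft_force': array([-0.0240673 , -0.08122326,  0.00848053]), 'ft_torque': array([-0.02622011, -0.00737166, -0.00447772]), 'grip_width': 0.08548864483866679}
scene {'camera_matrix': array([[503.22502912,   0.        , 280.3291226 ],
       [  0.        , 503.22502912, 209.75022666],
       [  0.        ,   0.        ,   1.        ]]), 'R': array([[ 0.78650642,  0.6174906 , -0.01063052],
       [ 0.50207075, -0.64932857, -0.57122444],
       [-0.35962842,  0.44393442, -0.82072506]]), 't': array([-0.36865476, -0.19250872,  1.45766272])}
top {'camera_matrix': 
[... 194 characters left out ...]
 0.01101049],
       [-0.99561862,  0.01603414, -0.09212201],
       [ 0.09192638, -0.01253939, -0.99568685]]), 't': array([-4.27326867e-04,  4.83521272e-01,  1.05612298e+00])}
{'camera_matrix': array([[350.21000618,   0.        , 283.38720904],
       [  0.        , 350.21000618, 206.80225373],
       [  0.        ,   0.        ,   1.        ]]), 'mount': array([[ 1.37709367e-04, -3.00329664e-01,  9.53835454e-01,
        -1.42581411e-01],
       [-3.00405843e-04, -9.53835433e-01, -3.00329614e-01,
         7.79922611e-02],
       [ 9.99999945e-01, -2.45179543e-04, -2.21572859e-04,
         9.49629266e-04],
       [ 0.00000000e+00,  0.00000000e+00,  0.00000000e+00,
         1.00000000e+00]])}
```

View pics/scene0.png

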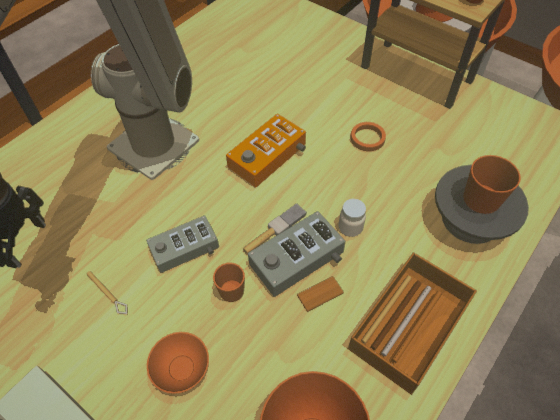

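View pics/top0.png

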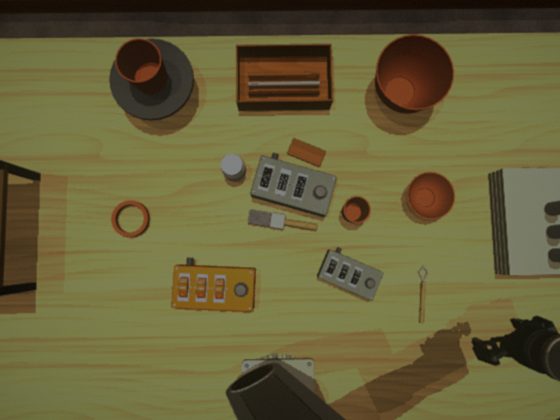

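```bash
cat > h.py <<'E'
import numpy as np,cv2
from workcell import bot
def cloud(n,d):
    c=bot.camera_info(n);K=c["camera_matrix"]
    v,u=np.mgrid[:420,:560];X=np.stack([(u-K[0,2])/K[0,0]*d,(v-K[1,2])/K[1,1]*d,d],-1)
    return (X-c["t"])@c["R"]
E
python3 - <<'E'
from h import *
for n,box in (("top",(240,345,145,225)),("scene",(240,350,205,300))):
    z=np.load(n+"0.npz");W=cloud(n,z["d"]);
    u0,u1,v0,v1=box
    S=W[v0:v1,u0:u1].reshape(-1,3)
    print(n,"table z",np.median(W[300:320,300:320,2]) )
    m=(S[:,2]>.054)&(S[:,2]<.066);P=S[m]
    r=cv2.minAreaRect((P[:,:2]*1000).astype(np.float32));print(r,np.median(P[:,2]),m.sum())
    m=(S[:,2]>.068)&(S[:,2]<.09);Q=S[m]
    _,l,c=cv2.kmeans((Q[:,:2]).astype(np.float32),4,None,(3,50,1e-6),5,2)
    for i in range(4):print(c[i],Q[l[:,0]==i,2].max(),(l==i).sum())
p=np.load("top0.npz")["p"];cv2.imwrite("pics/tz.png",cv2.resize(p[140:230,235:345,::-1],None,fx=7,fy=6,interpolation=2))
p=np.load("scene0.npz")["p"];cv2.imwrite("pics/sz.png",cv2.resize(p[200:300,240:350,::-1],None,fx=6,fy=6,interpolation=2))
E
```

```text
top table z 0.0005051722131364011
((556.8875122070312, -49.49140930175781), (298.4046630859375, 110.42476654052734), 73.4063720703125) 0.06080981489371559 2757
[0.5747536  0.01441844] 0.08152094910902065 183
[ 0.5530986  -0.05846276] 0.08605493295483879 195
[ 0.53148127 -0.12402295] 0.08183078831765479 105
[0.60687125 0.08695686] 0.08938434991980039 33
scene table z 0.0011045190576031226
((555.156982421875, -58.389007568359375), (317.3409118652344, 112.212646484375), 73.23639678955078) 0.059497296801498484 3063
[0.5792971 0.0124297] 0.08303538163391085 198
[ 0.5308447  -0.14057116] 0.08018829538684948 160
[0.60002476 0.0915096 ] 0.08846490650939504 90
[ 0.55668026 -0.06297315] 0.08515045778899992 216
```

View pics/tz.png

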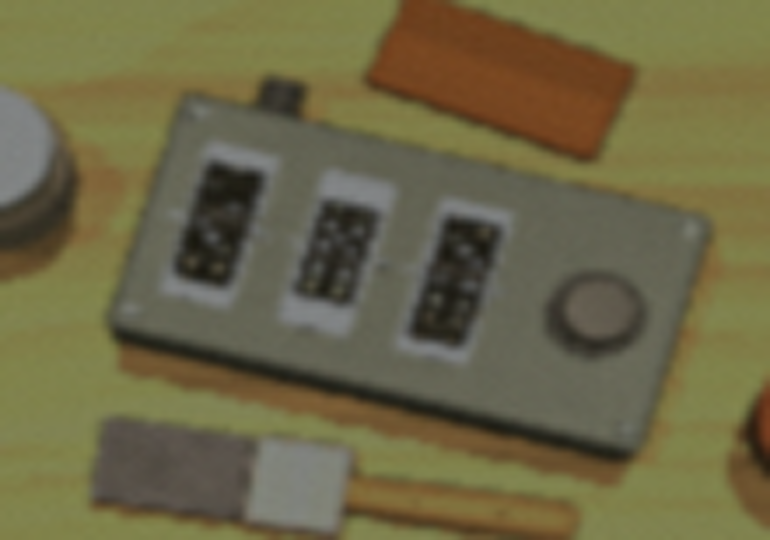

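View pics/sz.png

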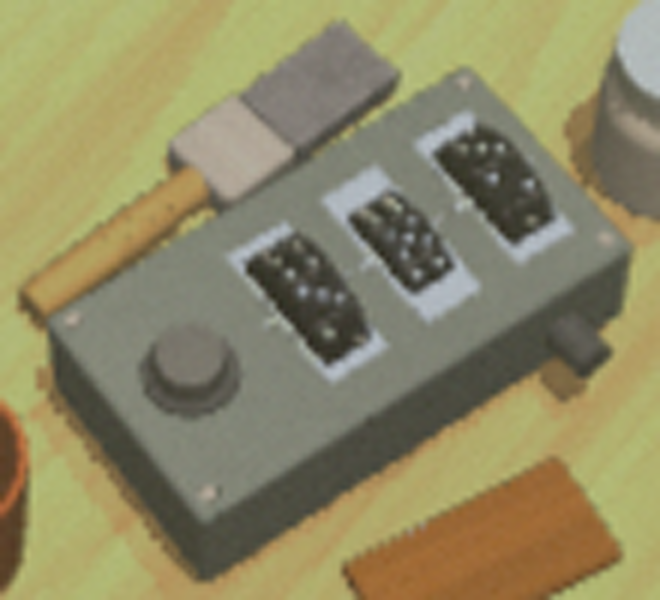

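```bash
python3 - <<'E'
from h import *
for n,box in (("top",(240,345,145,225)),("scene",(240,350,205,300))):
    z=np.load(n+"0.npz");W=cloud(n,z["d"])
    M=np.zeros((420,560),np.uint8);u0,u1,v0,v1=box
    m=(abs(W[...,2]-.0602)<.004);M[v0:v1,u0:u1]=m[v0:v1,u0:u1]
    k,L,st,c=cv2.connectedComponentsWithStats(M,connectivity=4);i=1+np.argmax(st[1:,4]);P=W[L==i]
    r=cv2.minAreaRect((P[:,:2]*1000).astype(np.float32));print(n,r,np.median(P[:,2]))
    a=np.radians(r[2]);  # long axis
    rect=cv2.boxPoints(r);print(rect.round(1))
E
```

```text
top ((556.8071899414062, -49.43201446533203), (209.43048095703125, 110.24280548095703), 73.3952865600586) 0.06070232707788264
[[ 474.1 -134. ]
 [ 579.7 -165.5]
 [ 639.6   35.2]
 [ 533.9   66.7]]
scene ((558.379150390625, -50.54216766357422), (210.09092712402344, 110.5687026977539), 73.23638916015625) 0.05957993054336047
[[ 475.1 -135.2]
 [ 581.  -167.1]
 [ 641.6   34.1]
 [ 535.7   66. ]]
```

```bash
python3 - <<'E'
from h import *
from scipy.spatial.transform import Rotation as R
o=bot.get_obs();r=R.from_quat(o["tool_rot"]).as_matrix();print(r.round(3));print("jaw ang",np.degrees(np.arctan2(r[1,2],r[0,2])),"y ang",np.degrees(np.arctan2(r[1,1],r[0,1])))
E
```

```text
[[-0.001  0.912  0.409]
 [ 0.002  0.409 -0.912]
 [-1.     0.    -0.002]]
jaw ang -65.83441958283177 y ang 24.165579261021968
```

Emit:
step_arm(series=[{"x":3.4,"y":3.8,"z":0,"twist":6,"jaw":0},{"x":6.8,"y":7.6,"z":0,"twist":12,"jaw":0},{"x":9.4,"y":10.5,"z":0,"twist":18,"jaw":0},{"x":12,"y":13.3,"z":0,"twist":24,"jaw":0},{"x":14.6,"y":16.2,"z":0,"twist":30,"jaw":0},{"x":17.2,"y":19.1,"z":0,"twist":36,"jaw":0},{"x":19.8,"y":22,"z":0,"twist":42,"jaw":0},{"x":22.4,"y":24.9,"z":0,"twist":46,"jaw":0},{"x":25,"y":27.8,"z":0,"twist":49.1,"jaw":0},{"x":27.6,"y":30.7,"z":0,"twist":49.1,"jaw":0}])

```text
clock: 0.93
eef_pos: [0.4813, -0.1466, 0.2302]
tool_rot: [0.102, 0.701, -0.102, 0.699]
ft_force: [-0.2, -1.2, 0.8]
grip_width: 0.0
```

Emit:
step_arm(series=[{"x":2.4,"y":2.6,"z":-1.3},{"x":4.8,"y":5.2,"z":-2.6},{"x":7.05,"y":7.74,"z":-4},{"x":7.05,"y":7.74,"z":-4},{"x":7.05,"y":7.74,"z":-4}])

```text
$.series[0]: bad value
```

```bash
cat >> h.py <<'E'
from scipy.spatial.transform import Rotation as Rot
C=np.array([.5575,-.050]);yaw=np.radians(-16.7)
ex=np.array([np.cos(yaw),np.sin(yaw)]);ey=np.array([-ex[1],ex[0]])
def wrist(name):
    o=bot.get_obs();p,d=bot.camera("wrist");cv2.imwrite(f"pics/{name}.png",p[:,:,::-1])
    m=bot.camera_info("wrist");K=m["camera_matrix"];M=m["mount"]
    v,u=np.mgrid[:420,:560];X=np.stack([(u-K[0,2])/K[0,0]*d,(v-K[1,2])/K[1,1]*d,d],-1)
    T=X@M[:3,:3].T+M[:3,3];W=T@Rot.from_quat(o["tool_rot"]).as_matrix().T+o["eef_pos"]
    W[d==0]=np.nan
    np.savez(name+".npz",p=p,W=W);B=np.stack([(W[...,:2]-C)@ex,(W[...,:2]-C)@ey,W[...,2]],-1)
    return o,p,W,B
E
python3 - <<'E'
from h import *
o,p,W,B=wrist("w1")
r=Rot.from_quat(o["tool_rot"]).as_matrix();print(o["eef_pos"],np.degrees(np.arctan2(r[1,2],r[0,2])),o["grip_width"])
cv2.imwrite("pics/w1b.png",cv2.resize(p[:,:,::-1],(800,600),interpolation=2))
m=abs(B[...,2]-.06)<.005
M=m.astype(np.uint8);k,L,st,c=cv2.connectedComponentsWithStats(M);i=1+np.argmax(st[1:,4]);P=W[L==i]
rc=cv2.minAreaRect((P[:,:2]*1000).astype(np.float32));print(rc,cv2.boxPoints(rc),np.median(P[:,2]))
E
```

```text
[ 0.48134477 -0.14656067  0.23016143] -16.589753285136563 2.484214892519551e-05
((547.5289916992188, -82.48905944824219), (139.5216064453125, 110.15725708007812), 73.31082153320312) [[ 4.7473657e+02 -1.3349385e+02]
 [ 5.8025366e+02 -1.6512877e+02]
 [ 6.2032141e+02 -3.1484268e+01]
 [ 5.1480432e+02  1.5065002e-01]] 0.05996675843925926
```

View pics/w1b.png

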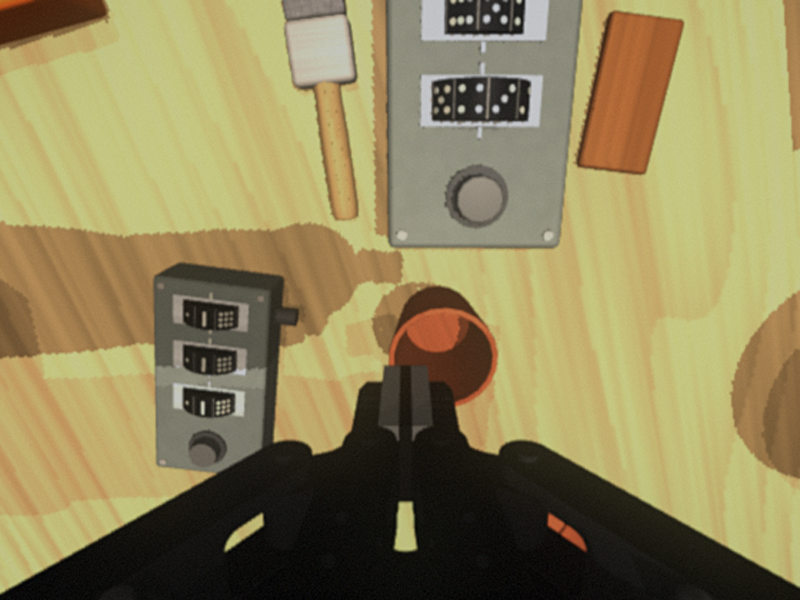

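Emit:
step_arm(series=[{"x":2.4,"y":2.6,"z":-1.3,"twist":0,"jaw":0},{"x":4.8,"y":5.2,"z":-2.6,"twist":0,"jaw":0},{"x":7.05,"y":7.74,"z":-4,"twist":0,"jaw":0},{"x":7.05,"y":7.74,"z":-4,"twist":0,"jaw":0},{"x":7.05,"y":7.74,"z":-4,"twist":0,"jaw":0}])

```text
clock: 1.4
eef_pos: [0.5559, -0.0628, 0.1877]
tool_rot: [0.101, 0.701, -0.097, 0.699]
ft_force: [-0.0, -0.4, 1.0]
grip_width: -0.0
```

```bash
python3 - <<'E'
from h import *
o,p,W,B=wrist("w2")
r=Rot.from_quat(o["tool_rot"]).as_matrix();print(o["eef_pos"],np.degrees(np.arctan2(r[1,2],r[0,2])),o["ft_force"],o["joint_vel"].round(3))
cv2.imwrite("pics/w2b.png",cv2.resize(p[:,:,::-1],(800,600),interpolation=2))
m=abs(B[...,2]-.06)<.004
M=m.astype(np.uint8);k,L,st,c=cv2.connectedComponentsWithStats(M);i=1+np.argmax(st[1:,4]);P=W[L==i]
rc=cv2.minAreaRect((P[:,:2]*1000).astype(np.float32));print(rc,cv2.boxPoints(rc),np.median(P[:,2]))
for y in (.075,.029,-.017):
    m=(abs(B[...,1]-y)<.006)&(abs(B[...,0])<.006)&(B[...,2]<.1);print(y,np.nanpercentile(B[m][:,2],[5,50,95]))
E
```

```text
[ 0.55588668 -0.06278793  0.18771669] -16.117223909059874 [-0.02177012 -0.42989544  0.96075589] [-0.045 -0.042 -0.003  0.016 -0.007 -0.006]
((557.4735717773438, -49.105873107910156), (209.26185607910156, 109.87596130371094), 73.31414794921875) [[ 474.8068   -133.55714 ]
 [ 580.0563   -165.10516 ]
 [ 640.1404     35.345398]
 [ 534.89087    66.89342 ]] 0.05996312958453717
0.075 [0.07678044 0.07802673 0.07930394]
0.029 [0.06896192 0.07027332 0.07155845]
-0.017 [0.07970991 0.08085028 0.08203331]
```

View pics/w2b.png

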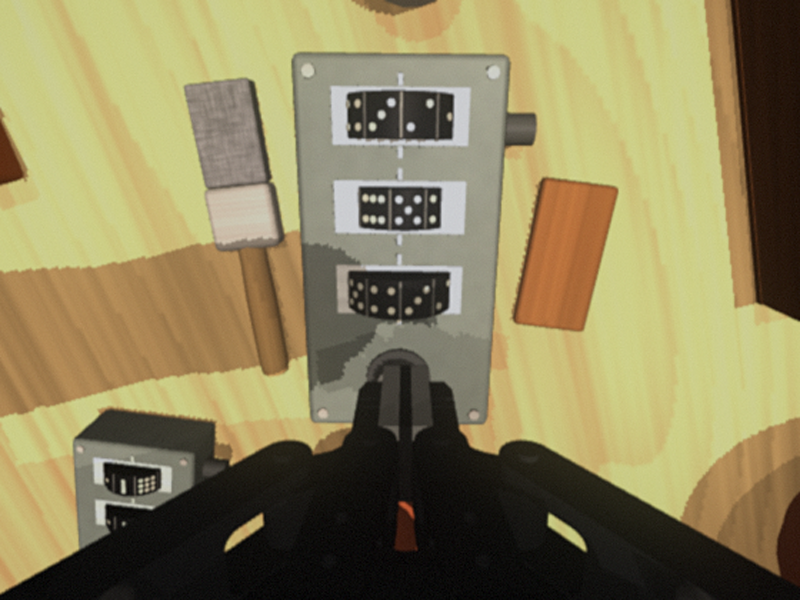

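```bash
sed -i 's/^C=.*/C=np.array([.5575,-.0491]);yaw=np.radians(-16.69)/' h.py; cat >> h.py <<'E'
def strips(o,p,tops,name):
    m=bot.camera_info("wrist");K=m["camera_matrix"];M=m["mount"];R=Rot.from_quat(o["tool_rot"]).as_matrix()
    out=[]
    for y,zt in zip((.075,.029,-.017),tops):
        a=np.radians(np.linspace(-50,50,601))[None,:];w=np.linspace(.014,-.014,120)[:,None]
        bx=.03*np.sin(a)+0*w;by=y+w+0*a;z=zt-.03+.03*np.cos(a)+0*w
        X=np.stack([C[0]+bx*ex[0]+by*ey[0],C[1]+bx*ex[1]+by*ey[1],z],-1)
        T=(X-o["eef_pos"])@R;c=(T-M[:3,3])@M[:3,:3]
        u=(c[...,0]/c[...,2]*K[0,0]+K[0,2]).astype(np.float32);v=(c[...,1]/c[...,2]*K[1,1]+K[1,2]).astype(np.float32)
        s=cv2.remap(p,u,v,cv2.INTER_CUBIC)[:,:,::-1].copy()
        for g in range(-50,51,10):
            cv2.line(s,(int(300+6*g),0),(int(300+6*g),12 if g else 119),(0,255,255) if g else (0,0,255),1)
        out+=[s,np.zeros((8,601,3),np.uint8)]
    cv2.imwrite(f"pics/{name}.png",np.vstack(out))
E
python3 - <<'E'
from h import *
o=bot.get_obs();z=np.load("w2.npz");strips(o,z["p"],(.078,.0703,.0808),"s2")
E
```

```text
(no output)
```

View pics/s2.png

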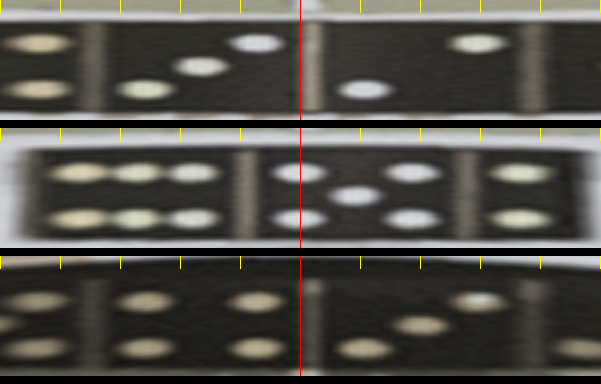

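```bash
python3 - <<'E'
from h import *
o=bot.get_obs();print(o["clock"],o["eef_pos"],o["joint_vel"].round(3),o["ft_force"])
for n,by,s in (("L",.075,1),("M",.029,-1),("R",-.017,1)):
    for bx in (-.0077*s,.0077*s): print(n,bx,(C+bx*ex+by*ey).round(4))
print("key",C-.072*ey)
E
```

```text
1.45 [ 0.55566649 -0.06391351  0.18874652] [-0.031 -0.032  0.001  0.003 -0.003  0.002] [ 0.72779595  0.32832879 -1.30629289]
L -0.0077 [0.5717 0.025 ]
L 0.0077 [0.5864 0.0205]
M 0.0077 [ 0.5732 -0.0235]
M -0.0077 [ 0.5585 -0.0191]
R -0.0077 [ 0.5452 -0.0632]
R 0.0077 [ 0.56   -0.0676]
key [ 0.53682208 -0.11806683]
```

Emit:
step_arm(series=[{"x":0.6,"y":3.0,"z":-2,"twist":-0.6,"jaw":0},{"x":1.2,"y":6.0,"z":-4,"twist":-0.6,"jaw":0},{"x":1.6,"y":8.0,"z":-6.5,"twist":-0.6,"jaw":0},{"x":1.6,"y":8.9,"z":-8.5,"twist":-0.6,"jaw":0},{"x":1.6,"y":8.9,"z":-9.4,"twist":-0.6,"jaw":0},{"x":1.6,"y":8.9,"z":-9.4,"twist":-0.6,"jaw":0},{"x":1.6,"y":8.9,"z":-9.4,"twist":-0.6,"jaw":0},{"x":1.6,"y":8.9,"z":-9.4,"twist":-0.6,"jaw":0}])

```text
clock: 2.12
eef_pos: [0.5727, 0.0236, 0.0966]
tool_rot: [0.106, 0.699, -0.103, 0.7]
ft_force: [-0.1, 0.0, -0.1]
grip_width: 0.0001
```

```bash
cat > st.py <<'E'
from h import *
o=bot.get_obs();r=Rot.from_quat(o["tool_rot"]).as_matrix();e=o["eef_pos"];q=e[:2]-C
print(o["clock"],e.round(4),"b mm",(q@ex*1e3).round(2),(q@ey*1e3).round(2),"z",(e[2]*1e3).round(2),"ang",np.degrees(np.arctan2(r[1,2],r[0,2])).round(2),"F",o["ft_force"].round(2),"v",abs(o["joint_vel"]).max().round(3))
E
python3 st.py
```

```text
2.1167 [0.5727 0.0236 0.0966] b mm -6.32 74.0 z 96.62 ang -16.95 F [-0.13  0.03 -0.13] v 0.008
```

Emit:
step_arm(series=[{"x":-0.1,"y":0.14,"z":-0.6,"twist":0,"jaw":0},{"x":-0.1,"y":0.14,"z":-1.2,"twist":0,"jaw":0},{"x":-0.1,"y":0.14,"z":-1.6,"twist":0,"jaw":0},{"x":-0.1,"y":0.14,"z":-1.6,"twist":0,"jaw":0},{"x":-0.1,"y":0.14,"z":-1.6,"twist":0,"jaw":0}])

```text
clock: 2.53
eef_pos: [0.5713, 0.0248, 0.0802]
tool_rot: [0.106, 0.699, -0.103, 0.699]
ft_force: [-0.5, -0.3, -0.4]
grip_width: 0.0001
```

```bash
python3 st.py
```

```text
2.5333 [0.5713 0.0248 0.0802] b mm -8.03 74.78 z 80.21 ang -16.96 F [-0.46 -0.33 -0.42] v 0.011
```

Free still; feel downwards in small steps.

Emit:
step_arm(series=[{"x":0,"y":0,"z":-0.07,"twist":0,"jaw":0},{"x":0,"y":0,"z":-0.14,"twist":0,"jaw":0},{"x":0,"y":0,"z":-0.2,"twist":0,"jaw":0},{"x":0,"y":0,"z":-0.25,"twist":0,"jaw":0},{"x":0,"y":0,"z":-0.25,"twist":0,"jaw":0},{"x":0,"y":0,"z":-0.25,"twist":0,"jaw":0}])

```text
clock: 3.03
eef_pos: [0.5714, 0.0249, 0.078]
tool_rot: [0.106, 0.699, -0.103, 0.7]
ft_force: [-0.7, 1.2, 1.7]
grip_width: -0.0002
```

```bash
python3 st.py
```

```text
3.0333 [0.5714 0.0249 0.078 ] b mm -7.9 74.86 z 78.02 ang -16.96 F [-0.7   1.25  1.72] v 0.002
```

Emit:
step_arm(series=[{"x":0,"y":0,"z":-0.05,"twist":0,"jaw":0},{"x":0,"y":0,"z":-0.1,"twist":0,"jaw":0},{"x":0,"y":0,"z":-0.15,"twist":0,"jaw":0},{"x":0,"y":0,"z":-0.15,"twist":0,"jaw":0},{"x":0,"y":0,"z":-0.15,"twist":0,"jaw":0}])

```text
clock: 3.45
eef_pos: [0.5716, 0.0249, 0.0771]
tool_rot: [0.106, 0.699, -0.103, 0.7]
ft_force: [-3.5, 0.2, 5.1]
grip_width: 0.0001
```

```bash
python3 st.py
```

```text
3.45 [0.5716 0.0249 0.0771] b mm -7.78 74.92 z 77.07 ang -16.95 F [-3.45  0.24  5.06] v 0.002
```

Emit:
step_arm(series=[{"x":0,"y":0,"z":-0.06,"twist":0,"jaw":0},{"x":0.15,"y":-0.04,"z":-0.08,"twist":0,"jaw":0},{"x":0.3,"y":-0.09,"z":-0.08,"twist":0,"jaw":0},{"x":0.45,"y":-0.13,"z":-0.08,"twist":0,"jaw":0},{"x":0.6,"y":-0.18,"z":-0.08,"twist":0,"jaw":0}])

```text
clock: 3.87
eef_pos: [0.5773, 0.0231, 0.0769]
tool_rot: [0.106, 0.699, -0.102, 0.7]
ft_force: [-1.7, 0.1, 6.6]
grip_width: 0.0003
```

```bash
python3 st.py
```

```text
3.8667 [0.5773 0.0231 0.0769] b mm -1.74 74.89 z 76.88 ang -16.95 F [-1.7   0.08  6.64] v 0.053
```

Emit:
step_arm(series=[{"x":0.2,"y":-0.06,"z":-0.05,"twist":0,"jaw":0},{"x":0.4,"y":-0.12,"z":-0.05,"twist":0,"jaw":0},{"x":0.6,"y":-0.18,"z":-0.05,"twist":0,"jaw":0},{"x":0.8,"y":-0.24,"z":-0.05,"twist":0,"jaw":0},{"x":0.91,"y":-0.27,"z":-0.05,"twist":0,"jaw":0},{"x":0.91,"y":-0.27,"z":-0.05,"twist":0,"jaw":0}])

```text
clock: 4.37
eef_pos: [0.5866, 0.0204, 0.0769]
tool_rot: [0.106, 0.699, -0.102, 0.7]
ft_force: [-1.8, -0.4, 5.3]
grip_width: 0.0002
```

```bash
python3 st.py
```

```text
4.3667 [0.5866 0.0204 0.0769] b mm 7.94 74.94 z 76.87 ang -16.95 F [-1.84 -0.41  5.28] v 0.003
```

Emit:
step_arm(series=[{"x":0,"y":0,"z":0.6,"twist":0,"jaw":0},{"x":0,"y":0,"z":0.8,"twist":0,"jaw":0},{"x":-0.7,"y":0.22,"z":0.8,"twist":0,"jaw":0},{"x":-1.5,"y":0.45,"z":0.8,"twist":0,"jaw":0},{"x":-1.5,"y":0.45,"z":0.5,"twist":0,"jaw":0},{"x":-1.5,"y":0.45,"z":0.3,"twist":0,"jaw":0},{"x":-1.5,"y":0.45,"z":0.2,"twist":0,"jaw":0},{"x":-1.5,"y":0.45,"z":0.2,"twist":0,"jaw":0}])

```text
clock: 5.03
eef_pos: [0.5711, 0.025, 0.0784]
tool_rot: [0.106, 0.699, -0.102, 0.699]
ft_force: [-0.4, 0.3, 1.0]
grip_width: -0.0001
```

```bash
python3 st.py
```

```text
5.0333 [0.5711 0.025  0.0784] b mm -8.25 74.86 z 78.35 ang -16.95 F [-0.36  0.27  1.  ] v 0.009
```

Emit:
step_arm(series=[{"x":0,"y":0,"z":-0.1,"twist":0,"jaw":0},{"x":0,"y":0,"z":-0.2,"twist":0,"jaw":0},{"x":0.2,"y":-0.06,"z":-0.22,"twist":0,"jaw":0},{"x":0.4,"y":-0.12,"z":-0.22,"twist":0,"jaw":0},{"x":0.65,"y":-0.195,"z":-0.22,"twist":0,"jaw":0},{"x":0.9,"y":-0.27,"z":-0.22,"twist":0,"jaw":0},{"x":1.15,"y":-0.345,"z":-0.22,"twist":0,"jaw":0},{"x":1.4,"y":-0.42,"z":-0.22,"twist":0,"jaw":0},{"x":1.5,"y":-0.45,"z":-0.22,"twist":0,"jaw":0},{"x":1.5,"y":-0.45,"z":-0.22,"twist":0,"jaw":0}])

```text
clock: 5.87
eef_pos: [0.5867, 0.0204, 0.0769]
tool_rot: [0.106, 0.699, -0.102, 0.7]
ft_force: [-0.9, -0.2, 5.5]
grip_width: 0.0001
```

```bash
python3 st.py
```

```text
5.8667 [0.5867 0.0204 0.0769] b mm 8.02 74.91 z 76.88 ang -16.96 F [-0.94 -0.18  5.53] v 0.005
```

Emit:
step_arm(series=[{"x":0,"y":0,"z":1,"twist":0,"jaw":0},{"x":0,"y":0,"z":3,"twist":0,"jaw":0},{"x":-0.8,"y":-2.2,"z":6,"twist":0,"jaw":0},{"x":-1.8,"y":-5,"z":9,"twist":0,"jaw":0},{"x":-2.6,"y":-7,"z":11,"twist":0,"jaw":0},{"x":-3.1,"y":-8.4,"z":11,"twist":0,"jaw":0},{"x":-3.1,"y":-8.4,"z":11,"twist":0,"jaw":0},{"x":-3.1,"y":-8.4,"z":11,"twist":0,"jaw":0},{"x":-3.1,"y":-8.4,"z":11,"twist":0,"jaw":0}])

```text
clock: 6.62
eef_pos: [0.5556, -0.0632, 0.1865]
tool_rot: [0.106, 0.699, -0.102, 0.699]
ft_force: [0.2, -0.3, -0.0]
grip_width: -0.0001
```

```bash
python3 st.py; python3 - <<'E'
from h import *
o,p,W,B=wrist("w3");strips(o,p,(.078,.0703,.0808),"s3")
E
```

```text
6.6167 [ 0.5556 -0.0632  0.1865] b mm 2.18 -14.07 z 186.45 ang -16.96 F [ 0.2  -0.34 -0.  ] v 0.015
```

View pics/s3.png

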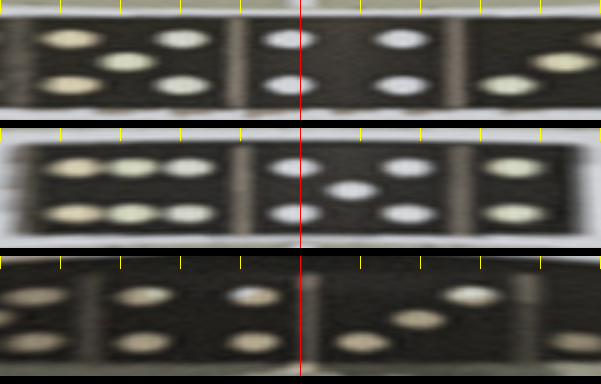

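View pics/w3.png

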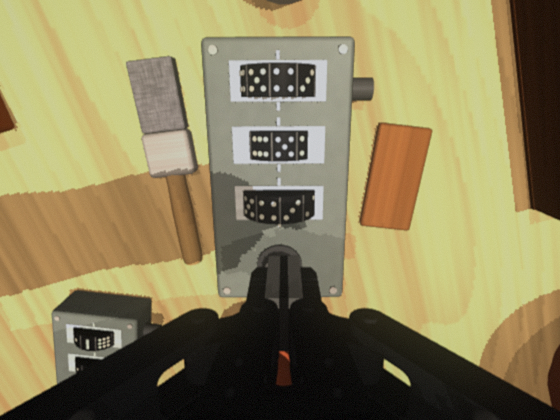

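Emit:
step_arm(series=[{"x":-0.5,"y":0,"z":-3,"twist":0.2,"jaw":0},{"x":-1.04,"y":0,"z":-6,"twist":0.2,"jaw":0},{"x":-1.04,"y":0,"z":-8.5,"twist":0.2,"jaw":0},{"x":-1.04,"y":0,"z":-9.5,"twist":0.2,"jaw":0},{"x":-1.04,"y":0,"z":-10,"twist":0.2,"jaw":0},{"x":-1.04,"y":0,"z":-10.3,"twist":0.2,"jaw":0},{"x":-1.04,"y":0,"z":-10.3,"twist":0.2,"jaw":0},{"x":-1.04,"y":0,"z":-10.3,"twist":0.2,"jaw":0}])

```text
clock: 7.33
eef_pos: [0.5464, -0.0628, 0.0844]
tool_rot: [0.105, 0.699, -0.101, 0.7]
ft_force: [0.9, 0.2, 1.2]
grip_width: 0.0
```

```bash
python3 st.py
```

```text
7.3333 [ 0.5464 -0.0628  0.0844] b mm -6.67 -16.27 z 84.4 ang -16.69 F [0.95 0.17 1.16] v 0.009
```

Emit:
step_arm(series=[{"x":-0.1,"y":-0.02,"z":-0.08,"twist":0,"jaw":0},{"x":-0.12,"y":-0.04,"z":-0.16,"twist":0,"jaw":0},{"x":-0.12,"y":-0.04,"z":-0.2,"twist":0,"jaw":0},{"x":-0.12,"y":-0.04,"z":-0.24,"twist":0,"jaw":0},{"x":-0.12,"y":-0.04,"z":-0.24,"twist":0,"jaw":0}])

```text
clock: 7.75
eef_pos: [0.5453, -0.0633, 0.0822]
tool_rot: [0.105, 0.699, -0.101, 0.7]
ft_force: [-0.1, -0.7, 0.2]
grip_width: 0.0
```

```bash
python3 st.py
```

```text
7.75 [ 0.5453 -0.0633  0.0822] b mm -7.64 -17.08 z 82.2 ang -16.7 F [-0.13 -0.67  0.24] v 0.003
```

Emit:
step_arm(series=[{"x":0,"y":0,"z":-0.06,"twist":0,"jaw":0},{"x":0,"y":0,"z":-0.12,"twist":0,"jaw":0},{"x":0,"y":0,"z":-0.17,"twist":0,"jaw":0},{"x":0,"y":0,"z":-0.17,"twist":0,"jaw":0},{"x":0,"y":0,"z":-0.17,"twist":0,"jaw":0}])

```text
clock: 8.17
eef_pos: [0.5454, -0.0633, 0.0808]
tool_rot: [0.105, 0.699, -0.101, 0.701]
ft_force: [-0.7, -0.5, 2.9]
grip_width: -0.0003
```

```bash
python3 st.py
```

```text
8.1667 [ 0.5454 -0.0633  0.0808] b mm -7.51 -17.11 z 80.77 ang -16.71 F [-0.69 -0.51  2.95] v 0.002
```

Emit:
step_arm(series=[{"x":0,"y":0,"z":-0.1,"twist":0,"jaw":0},{"x":0,"y":0,"z":-0.19,"twist":0,"jaw":0},{"x":0.2,"y":-0.06,"z":-0.19,"twist":0,"jaw":0},{"x":0.4,"y":-0.12,"z":-0.19,"twist":0,"jaw":0},{"x":0.65,"y":-0.195,"z":-0.19,"twist":0,"jaw":0},{"x":0.9,"y":-0.27,"z":-0.19,"twist":0,"jaw":0},{"x":1.15,"y":-0.345,"z":-0.19,"twist":0,"jaw":0},{"x":1.4,"y":-0.42,"z":-0.19,"twist":0,"jaw":0},{"x":1.5,"y":-0.45,"z":-0.19,"twist":0,"jaw":0},{"x":1.5,"y":-0.45,"z":-0.19,"twist":0,"jaw":0}])

```text
clock: 9.0
eef_pos: [0.5608, -0.0679, 0.0795]
tool_rot: [0.105, 0.698, -0.101, 0.701]
ft_force: [-1.7, 0.5, 5.9]
grip_width: -0.0
```

```bash
python3 st.py
```

```text
9.0 [ 0.5608 -0.0679  0.0795] b mm 8.57 -17.07 z 79.52 ang -16.71 F [-1.73  0.52  5.89] v 0.004
```

Emit:
step_arm(series=[{"x":0,"y":0,"z":0.6,"twist":0,"jaw":0},{"x":0,"y":0,"z":0.8,"twist":0,"jaw":0},{"x":-0.8,"y":0.24,"z":0.8,"twist":0,"jaw":0},{"x":-1.57,"y":0.47,"z":0.8,"twist":0,"jaw":0},{"x":-1.57,"y":0.47,"z":0.5,"twist":0,"jaw":0},{"x":-1.57,"y":0.47,"z":0.3,"twist":0,"jaw":0},{"x":-1.57,"y":0.47,"z":0.22,"twist":0,"jaw":0},{"x":-1.57,"y":0.47,"z":0.22,"twist":0,"jaw":0}])

```text
clock: 9.67
eef_pos: [0.5446, -0.0631, 0.0812]
tool_rot: [0.105, 0.699, -0.101, 0.701]
ft_force: [-1.0, -0.1, 0.5]
grip_width: 0.0001
```

```bash
python3 st.py
```

```text
9.6667 [ 0.5446 -0.0631  0.0812] b mm -8.29 -17.12 z 81.24 ang -16.7 F [-1.01 -0.12  0.52] v 0.012
```

Emit:
step_arm(series=[{"x":0,"y":0,"z":-0.12,"twist":0,"jaw":0},{"x":0,"y":0,"z":-0.24,"twist":0,"jaw":0},{"x":0.2,"y":-0.06,"z":-0.25,"twist":0,"jaw":0},{"x":0.4,"y":-0.12,"z":-0.25,"twist":0,"jaw":0},{"x":0.65,"y":-0.195,"z":-0.25,"twist":0,"jaw":0},{"x":0.9,"y":-0.27,"z":-0.25,"twist":0,"jaw":0},{"x":1.15,"y":-0.345,"z":-0.25,"twist":0,"jaw":0},{"x":1.4,"y":-0.42,"z":-0.25,"twist":0,"jaw":0},{"x":1.5,"y":-0.45,"z":-0.25,"twist":0,"jaw":0},{"x":1.5,"y":-0.45,"z":-0.25,"twist":0,"jaw":0}])

```text
clock: 10.5
eef_pos: [0.5605, -0.0678, 0.0796]
tool_rot: [0.105, 0.698, -0.101, 0.701]
ft_force: [-0.7, 0.8, 5.9]
grip_width: 0.0001
```

```bash
python3 st.py
```

```text
10.5 [ 0.5605 -0.0678  0.0796] b mm 8.22 -17.04 z 79.63 ang -16.71 F [-0.73  0.79  5.91] v 0.004
```

Emit:
step_arm(series=[{"x":0,"y":0,"z":0.6,"twist":0,"jaw":0},{"x":0,"y":0,"z":1.4,"twist":0,"jaw":0},{"x":0.65,"y":2.2,"z":1.6,"twist":0,"jaw":0},{"x":1.32,"y":4.41,"z":1.6,"twist":0,"jaw":0},{"x":1.32,"y":4.41,"z":1.4,"twist":0,"jaw":0},{"x":1.32,"y":4.41,"z":0.6,"twist":0,"jaw":0},{"x":1.32,"y":4.41,"z":0,"twist":0,"jaw":0},{"x":1.32,"y":4.41,"z":-0.4,"twist":0,"jaw":0},{"x":1.32,"y":4.41,"z":-0.6,"twist":0,"jaw":0},{"x":1.32,"y":4.41,"z":-0.6,"twist":0,"jaw":0}])

```text
clock: 11.33
eef_pos: [0.5727, -0.0244, 0.0725]
tool_rot: [0.105, 0.699, -0.101, 0.7]
ft_force: [0.3, -0.7, 0.4]
grip_width: 0.0
```

```bash
python3 st.py
```

```text
11.3333 [ 0.5727 -0.0244  0.0725] b mm 7.47 28.06 z 72.52 ang -16.77 F [ 0.33 -0.68  0.44] v 0.015
```

Emit:
step_arm(series=[{"x":0.06,"y":0.07,"z":-0.06,"twist":0,"jaw":0},{"x":0.06,"y":0.07,"z":-0.12,"twist":0,"jaw":0},{"x":0.06,"y":0.07,"z":-0.17,"twist":0,"jaw":0},{"x":0.06,"y":0.07,"z":-0.22,"twist":0,"jaw":0},{"x":0.06,"y":0.07,"z":-0.22,"twist":0,"jaw":0}])

```text
clock: 11.75
eef_pos: [0.5735, -0.0238, 0.0705]
tool_rot: [0.105, 0.699, -0.101, 0.7]
ft_force: [-0.7, -0.6, 0.1]
grip_width: -0.0
```

```bash
python3 st.py
```

```text
11.75 [ 0.5735 -0.0238  0.0705] b mm 8.03 28.82 z 70.53 ang -16.78 F [-0.75 -0.64  0.07] v 0.005
```

Emit:
step_arm(series=[{"x":0,"y":0,"z":-0.05,"twist":0,"jaw":0},{"x":0,"y":0,"z":-0.1,"twist":0,"jaw":0},{"x":0,"y":0,"z":-0.15,"twist":0,"jaw":0},{"x":0,"y":0,"z":-0.15,"twist":0,"jaw":0}])

```text
clock: 12.08
eef_pos: [0.5736, -0.0238, 0.0695]
tool_rot: [0.105, 0.698, -0.101, 0.701]
ft_force: [-1.9, 0.0, 4.7]
grip_width: 0.0
```

```bash
python3 st.py
```

```text
12.0833 [ 0.5736 -0.0238  0.0695] b mm 8.2 28.85 z 69.51 ang -16.78 F [-1.93  0.01  4.75] v 0.005
```

Emit:
step_arm(series=[{"x":0,"y":0,"z":-0.1,"twist":0,"jaw":0},{"x":-0.2,"y":0.06,"z":-0.1,"twist":0,"jaw":0},{"x":-0.4,"y":0.12,"z":-0.1,"twist":0,"jaw":0},{"x":-0.65,"y":0.195,"z":-0.1,"twist":0,"jaw":0},{"x":-0.9,"y":0.27,"z":-0.1,"twist":0,"jaw":0},{"x":-1.15,"y":0.345,"z":-0.1,"twist":0,"jaw":0},{"x":-1.4,"y":0.42,"z":-0.1,"twist":0,"jaw":0},{"x":-1.5,"y":0.45,"z":-0.1,"twist":0,"jaw":0},{"x":-1.5,"y":0.45,"z":-0.1,"twist":0,"jaw":0}])

```text
clock: 12.83
eef_pos: [0.5593, -0.0195, 0.0693]
tool_rot: [0.105, 0.698, -0.101, 0.701]
ft_force: [0.7, -1.0, 5.0]
grip_width: 0.0
```

```bash
python3 st.py
```

```text
12.8333 [ 0.5593 -0.0195  0.0693] b mm -6.8 28.89 z 69.29 ang -16.78 F [ 0.72 -1.03  5.02] v 0.003
```

Emit:
step_arm(series=[{"x":0,"y":0,"z":0.6,"twist":0,"jaw":0},{"x":0,"y":0,"z":0.8,"twist":0,"jaw":0},{"x":0.7,"y":-0.21,"z":0.8,"twist":0,"jaw":0},{"x":1.42,"y":-0.42,"z":0.8,"twist":0,"jaw":0},{"x":1.42,"y":-0.42,"z":0.5,"twist":0,"jaw":0},{"x":1.42,"y":-0.42,"z":0.3,"twist":0,"jaw":0},{"x":1.42,"y":-0.42,"z":0.17,"twist":0,"jaw":0},{"x":1.42,"y":-0.42,"z":0.17,"twist":0,"jaw":0}])

```text
clock: 13.5
eef_pos: [0.5732, -0.0237, 0.0704]
tool_rot: [0.105, 0.698, -0.102, 0.701]
ft_force: [0.8, 0.6, 1.5]
grip_width: -0.0001
```

```bash
python3 st.py
```

```text
13.5 [ 0.5732 -0.0237  0.0704] b mm 7.79 28.84 z 70.44 ang -16.79 F [0.81 0.59 1.54] v 0.009
```

Command depth about 68.3 → −0.21.

Emit:
step_arm(series=[{"x":0,"y":0,"z":-0.1,"twist":0,"jaw":0},{"x":0,"y":0,"z":-0.22,"twist":0,"jaw":0},{"x":-0.2,"y":0.06,"z":-0.22,"twist":0,"jaw":0},{"x":-0.4,"y":0.12,"z":-0.22,"twist":0,"jaw":0},{"x":-0.65,"y":0.195,"z":-0.22,"twist":0,"jaw":0},{"x":-0.9,"y":0.27,"z":-0.22,"twist":0,"jaw":0},{"x":-1.15,"y":0.345,"z":-0.22,"twist":0,"jaw":0},{"x":-1.4,"y":0.42,"z":-0.22,"twist":0,"jaw":0},{"x":-1.5,"y":0.45,"z":-0.22,"twist":0,"jaw":0},{"x":-1.5,"y":0.45,"z":-0.22,"twist":0,"jaw":0}])

```text
clock: 14.33
eef_pos: [0.5589, -0.0193, 0.0692]
tool_rot: [0.105, 0.697, -0.102, 0.702]
ft_force: [2.9, -1.7, 5.4]
grip_width: -0.0
```

```bash
python3 st.py
```

```text
14.3333 [ 0.5589 -0.0193  0.0692] b mm -7.18 28.92 z 69.24 ang -16.79 F [ 2.89 -1.73  5.37] v 0.004
```

Emit:
step_arm(series=[{"x":0,"y":0,"z":1,"twist":0,"jaw":0},{"x":0,"y":0,"z":3.5,"twist":0,"jaw":0},{"x":-0.1,"y":-1,"z":7,"twist":0,"jaw":0},{"x":-0.2,"y":-2.5,"z":10,"twist":0,"jaw":0},{"x":-0.37,"y":-4,"z":11.8,"twist":0,"jaw":0},{"x":-0.37,"y":-4.4,"z":11.8,"twist":0,"jaw":0},{"x":-0.37,"y":-4.4,"z":11.8,"twist":0,"jaw":0},{"x":-0.37,"y":-4.4,"z":11.8,"twist":0,"jaw":0},{"x":-0.37,"y":-4.4,"z":11.8,"twist":0,"jaw":0}])

```text
clock: 15.08
eef_pos: [0.5537, -0.0625, 0.1853]
tool_rot: [0.105, 0.699, -0.101, 0.7]
ft_force: [0.0, 0.5, -0.4]
grip_width: -0.0
```

```bash
python3 st.py; python3 - <<'E'
from h import *
o,p,W,B=wrist("w4");strips(o,p,(.0783,.0705,.0813),"s4")
E
```

```text
15.0833 [ 0.5537 -0.0625  0.1853] b mm 0.2 -13.97 z 185.31 ang -16.76 F [ 0.    0.52 -0.4 ] v 0.008
```

View pics/s4.png

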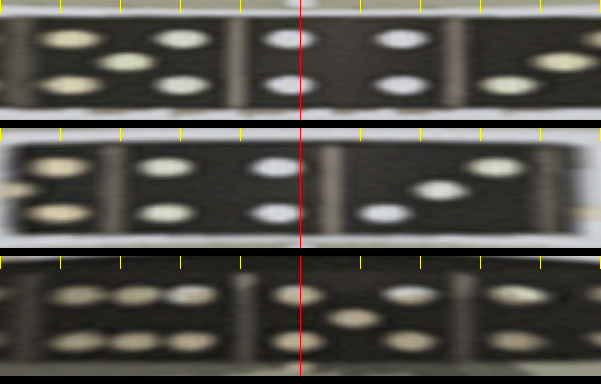

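View pics/w4.png

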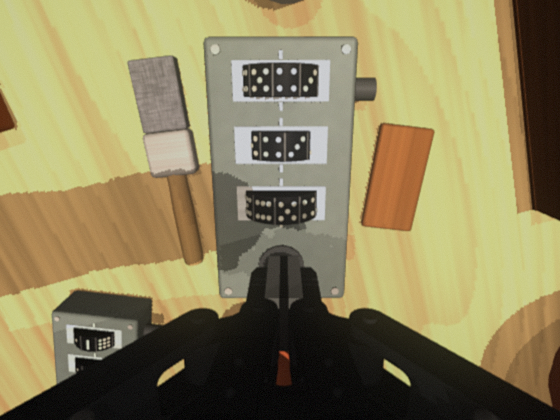

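Emit:
step_arm(series=[{"x":-0.4,"y":0,"z":-3,"twist":0,"jaw":0},{"x":-0.78,"y":-0.08,"z":-6,"twist":0,"jaw":0},{"x":-0.78,"y":-0.08,"z":-8.5,"twist":0,"jaw":0},{"x":-0.78,"y":-0.08,"z":-9.5,"twist":0,"jaw":0},{"x":-0.78,"y":-0.08,"z":-10,"twist":0,"jaw":0},{"x":-0.78,"y":-0.08,"z":-10.3,"twist":0,"jaw":0},{"x":-0.78,"y":-0.08,"z":-10.3,"twist":0,"jaw":0},{"x":-0.78,"y":-0.08,"z":-10.3,"twist":0,"jaw":0}])

```text
clock: 15.8
eef_pos: [0.5473, -0.0633, 0.0836]
tool_rot: [0.105, 0.698, -0.101, 0.701]
ft_force: [0.5, -0.4, -0.7]
grip_width: -0.0004
```

```bash
python3 st.py
```

```text
15.8 [ 0.5473 -0.0633  0.0836] b mm -5.74 -16.53 z 83.57 ang -16.73 F [ 0.55 -0.44 -0.65] v 0.008
```

Approach to just touching (81.3) at bx −7.3.

Emit:
step_arm(series=[{"x":-0.16,"y":0,"z":-0.05,"twist":0,"jaw":0},{"x":-0.16,"y":0,"z":-0.1,"twist":0,"jaw":0},{"x":-0.16,"y":0,"z":-0.2,"twist":0,"jaw":0},{"x":-0.16,"y":0,"z":-0.23,"twist":0,"jaw":0},{"x":-0.16,"y":0,"z":-0.23,"twist":0,"jaw":0}])

```text
clock: 16.22
eef_pos: [0.5457, -0.0633, 0.0814]
tool_rot: [0.105, 0.698, -0.101, 0.701]
ft_force: [1.0, -0.2, 0.3]
grip_width: -0.0002
```

```bash
python3 st.py
```

```text
16.2167 [ 0.5457 -0.0633  0.0814] b mm -7.26 -17.02 z 81.44 ang -16.74 F [ 1.   -0.16  0.34] v 0.002
```

Emit:
step_arm(series=[{"x":0,"y":0,"z":-0.13,"twist":0,"jaw":0},{"x":0,"y":0,"z":-0.26,"twist":0,"jaw":0},{"x":0.2,"y":-0.06,"z":-0.27,"twist":0,"jaw":0},{"x":0.4,"y":-0.12,"z":-0.27,"twist":0,"jaw":0},{"x":0.65,"y":-0.195,"z":-0.27,"twist":0,"jaw":0},{"x":0.9,"y":-0.27,"z":-0.27,"twist":0,"jaw":0},{"x":1.15,"y":-0.345,"z":-0.27,"twist":0,"jaw":0},{"x":1.32,"y":-0.395,"z":-0.27,"twist":0,"jaw":0},{"x":1.32,"y":-0.395,"z":-0.27,"twist":0,"jaw":0}])

```text
clock: 16.97
eef_pos: [0.5594, -0.0674, 0.0797]
tool_rot: [0.105, 0.697, -0.101, 0.702]
ft_force: [-1.4, -0.5, 5.3]
grip_width: 0.0002
```

```bash
python3 st.py
```

```text
16.9667 [ 0.5594 -0.0674  0.0797] b mm 7.09 -16.98 z 79.7 ang -16.74 F [-1.4  -0.5   5.31] v 0.005
```

Emit:
step_arm(series=[{"x":0,"y":0,"z":0.6,"twist":0,"jaw":0},{"x":0,"y":0,"z":1.4,"twist":0,"jaw":0},{"x":0.65,"y":2.2,"z":1.6,"twist":0,"jaw":0},{"x":1.29,"y":4.47,"z":1.6,"twist":0,"jaw":0},{"x":1.29,"y":4.47,"z":1.4,"twist":0,"jaw":0},{"x":1.29,"y":4.47,"z":0.6,"twist":0,"jaw":0},{"x":1.29,"y":4.47,"z":0,"twist":0,"jaw":0},{"x":1.29,"y":4.47,"z":-0.4,"twist":0,"jaw":0},{"x":1.29,"y":4.47,"z":-0.67,"twist":0,"jaw":0},{"x":1.29,"y":4.47,"z":-0.67,"twist":0,"jaw":0}])

```text
clock: 17.8
eef_pos: [0.5713, -0.0234, 0.0717]
tool_rot: [0.105, 0.698, -0.102, 0.701]
ft_force: [0.6, -0.3, -0.3]
grip_width: -0.0006
```

```bash
python3 st.py
```

```text
17.8 [ 0.5713 -0.0234  0.0717] b mm 5.81 28.59 z 71.72 ang -16.8 F [ 0.64 -0.34 -0.35] v 0.015
```

Emit:
step_arm(series=[{"x":0,"y":0,"z":-0.06,"twist":0,"jaw":0},{"x":0,"y":0,"z":-0.12,"twist":0,"jaw":0},{"x":0,"y":0,"z":-0.18,"twist":0,"jaw":0},{"x":0,"y":0,"z":-0.24,"twist":0,"jaw":0},{"x":0,"y":0,"z":-0.28,"twist":0,"jaw":0},{"x":0,"y":0,"z":-0.28,"twist":0,"jaw":0}])

```text
clock: 18.3
eef_pos: [0.5713, -0.0238, 0.0695]
tool_rot: [0.105, 0.698, -0.102, 0.701]
ft_force: [-1.9, -1.8, 4.6]
grip_width: -0.0005
```

```bash
python3 st.py
```

```text
18.3 [ 0.5713 -0.0238  0.0695] b mm 5.99 28.23 z 69.52 ang -16.82 F [-1.95 -1.76  4.64] v 0.001
```

Emit:
step_arm(series=[{"x":0,"y":0,"z":-0.1,"twist":0,"jaw":0},{"x":-0.2,"y":0.06,"z":-0.11,"twist":0,"jaw":0},{"x":-0.4,"y":0.12,"z":-0.11,"twist":0,"jaw":0},{"x":-0.65,"y":0.195,"z":-0.11,"twist":0,"jaw":0},{"x":-0.9,"y":0.27,"z":-0.11,"twist":0,"jaw":0},{"x":-1.1,"y":0.33,"z":-0.11,"twist":0,"jaw":0},{"x":-1.22,"y":0.37,"z":-0.11,"twist":0,"jaw":0},{"x":-1.22,"y":0.37,"z":-0.11,"twist":0,"jaw":0},{"x":-1.22,"y":0.37,"z":-0.11,"twist":0,"jaw":0}])

```text
clock: 19.05
eef_pos: [0.56, -0.0202, 0.0693]
tool_rot: [0.105, 0.697, -0.102, 0.702]
ft_force: [0.6, -2.8, 5.9]
grip_width: -0.0004
```

```bash
python3 st.py
```

```text
19.05 [ 0.56   -0.0202  0.0693] b mm -5.96 28.41 z 69.26 ang -16.82 F [ 0.57 -2.81  5.85] v 0.003
```

Emit:
step_arm(series=[{"x":0,"y":0,"z":1,"twist":0,"jaw":0},{"x":0,"y":0,"z":2.4,"twist":0,"jaw":0},{"x":0.4,"y":1.5,"z":2.8,"twist":0,"jaw":0},{"x":1.2,"y":4.54,"z":2.8,"twist":0,"jaw":0},{"x":1.2,"y":4.54,"z":2.4,"twist":0,"jaw":0},{"x":1.2,"y":4.54,"z":1.8,"twist":0,"jaw":0},{"x":1.2,"y":4.54,"z":1.3,"twist":0,"jaw":0},{"x":1.2,"y":4.54,"z":1.05,"twist":0,"jaw":0},{"x":1.2,"y":4.54,"z":1.05,"twist":0,"jaw":0}])

```text
clock: 19.8
eef_pos: [0.5705, 0.0249, 0.0785]
tool_rot: [0.105, 0.698, -0.102, 0.701]
ft_force: [-0.8, 0.1, 0.5]
grip_width: -0.0002
```

```bash
python3 st.py
```

```text
19.8 [0.5705 0.0249 0.0785] b mm -8.83 74.62 z 78.45 ang -16.86 F [-0.83  0.14  0.46] v 0.017
```

Emit:
step_arm(series=[{"x":0,"y":0,"z":-0.12,"twist":0,"jaw":0},{"x":0,"y":0,"z":-0.23,"twist":0,"jaw":0},{"x":0.2,"y":-0.06,"z":-0.24,"twist":0,"jaw":0},{"x":0.4,"y":-0.12,"z":-0.24,"twist":0,"jaw":0},{"x":0.65,"y":-0.195,"z":-0.24,"twist":0,"jaw":0},{"x":0.9,"y":-0.27,"z":-0.24,"twist":0,"jaw":0},{"x":1.15,"y":-0.345,"z":-0.24,"twist":0,"jaw":0},{"x":1.4,"y":-0.42,"z":-0.24,"twist":0,"jaw":0},{"x":1.4,"y":-0.42,"z":-0.24,"twist":0,"jaw":0}])

```text
clock: 20.55
eef_pos: [0.5849, 0.0204, 0.077]
tool_rot: [0.105, 0.698, -0.102, 0.701]
ft_force: [-1.1, 1.4, 4.6]
grip_width: -0.0003
```

```bash
python3 st.py
```

```text
20.55 [0.5849 0.0204 0.077 ] b mm 6.25 74.48 z 77.05 ang -16.89 F [-1.05  1.41  4.61] v 0.008
```

Emit:
step_arm(series=[{"x":0,"y":0,"z":1,"twist":0,"jaw":0},{"x":0,"y":0,"z":3,"twist":0,"jaw":0},{"x":-0.8,"y":-2.2,"z":6,"twist":0,"jaw":0},{"x":-1.8,"y":-5,"z":9,"twist":0,"jaw":0},{"x":-2.6,"y":-7,"z":10.9,"twist":0,"jaw":0},{"x":-3.1,"y":-8.3,"z":10.9,"twist":0,"jaw":0},{"x":-3.1,"y":-8.3,"z":10.9,"twist":0,"jaw":0},{"x":-3.1,"y":-8.3,"z":10.9,"twist":0,"jaw":0},{"x":-3.1,"y":-8.3,"z":10.9,"twist":0,"jaw":0}])

```text
clock: 21.3
eef_pos: [0.5533, -0.0623, 0.185]
tool_rot: [0.106, 0.698, -0.102, 0.7]
ft_force: [-0.3, 0.6, -0.5]
grip_width: 0.0002
```

```bash
python3 st.py; python3 - <<'E'
from h import *
o,p,W,B=wrist("w5");strips(o,p,(.0783,.0705,.0813),"s5")
E
```

```text
21.3 [ 0.5533 -0.0623  0.185 ] b mm -0.27 -13.83 z 185.05 ang -16.9 F [-0.26  0.64 -0.48] v 0.018
```

View pics/s5.png

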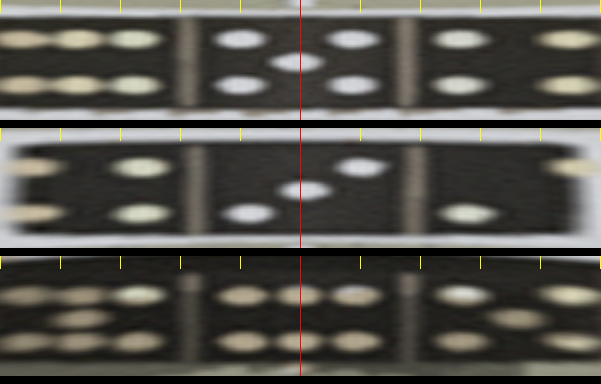

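View pics/w5.png

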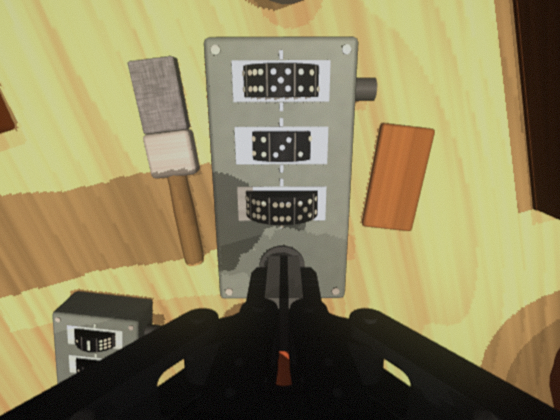

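Emit:
step_arm(series=[{"x":-0.6,"y":-2,"z":-2,"twist":0,"jaw":0},{"x":-1.2,"y":-4.2,"z":-5,"twist":0,"jaw":0},{"x":-1.64,"y":-5.6,"z":-7.5,"twist":0,"jaw":0},{"x":-1.64,"y":-5.6,"z":-9,"twist":0,"jaw":0},{"x":-1.64,"y":-5.6,"z":-10,"twist":0,"jaw":0},{"x":-1.64,"y":-5.6,"z":-10.4,"twist":0,"jaw":0},{"x":-1.64,"y":-5.6,"z":-10.4,"twist":0,"jaw":0},{"x":-1.64,"y":-5.6,"z":-10.4,"twist":0,"jaw":0}])

```text
clock: 22.02
eef_pos: [0.5377, -0.1172, 0.0813]
tool_rot: [0.105, 0.698, -0.101, 0.701]
ft_force: [0.2, 0.1, -0.7]
grip_width: -0.0004
```

```bash
python3 st.py
```

```text
22.0167 [ 0.5377 -0.1172  0.0813] b mm 0.62 -70.87 z 81.27 ang -16.77 F [ 0.19  0.06 -0.73] v 0.018
```

Emit:
step_arm(series=[{"x":-0.08,"y":-0.08,"z":-0.2,"twist":0,"jaw":0},{"x":-0.08,"y":-0.08,"z":-0.4,"twist":0,"jaw":0},{"x":-0.08,"y":-0.08,"z":-0.55,"twist":0,"jaw":0},{"x":-0.08,"y":-0.08,"z":-0.7,"twist":0,"jaw":0},{"x":-0.08,"y":-0.08,"z":-0.85,"twist":0,"jaw":0},{"x":-0.08,"y":-0.08,"z":-1.0,"twist":0,"jaw":0},{"x":-0.08,"y":-0.08,"z":-1.1,"twist":0,"jaw":0},{"x":-0.08,"y":-0.08,"z":-1.1,"twist":0,"jaw":0}])

```text
clock: 22.68
eef_pos: [0.5375, -0.1179, 0.0707]
tool_rot: [0.105, 0.698, -0.101, 0.701]
ft_force: [0.2, 1.0, 4.6]
grip_width: 0.0001
```

```bash
python3 st.py
```

```text
22.6833 [ 0.5375 -0.1179  0.0707] b mm 0.63 -71.62 z 70.7 ang -16.77 F [0.19 1.03 4.55] v 0.003
```

About 5.3 mm in at 4.5 N; a further 2.5 mm for margin.

Emit:
step_arm(series=[{"x":0,"y":0,"z":-0.1,"twist":0,"jaw":0},{"x":0,"y":0,"z":-0.2,"twist":0,"jaw":0},{"x":0,"y":0,"z":-0.3,"twist":0,"jaw":0},{"x":0,"y":0,"z":-0.3,"twist":0,"jaw":0},{"x":0,"y":0,"z":-0.3,"twist":0,"jaw":0}])

```text
clock: 23.1
eef_pos: [0.5376, -0.1179, 0.068]
tool_rot: [0.105, 0.698, -0.101, 0.701]
ft_force: [-1.0, 1.9, 5.5]
grip_width: 0.0001
```

```bash
python3 st.py
```

```text
23.1 [ 0.5376 -0.1179  0.068 ] b mm 0.65 -71.61 z 68.03 ang -16.77 F [-1.    1.89  5.46] v 0.002
```

Emit:
step_arm(series=[{"x":0,"y":0,"z":0.6,"twist":0,"jaw":0},{"x":0,"y":0,"z":1.5,"twist":0,"jaw":0},{"x":0,"y":0,"z":4,"twist":0,"jaw":0},{"x":0,"y":0,"z":7.5,"twist":0,"jaw":0},{"x":0,"y":0,"z":11,"twist":0,"jaw":0},{"x":0.3,"y":1.2,"z":11.8,"twist":0,"jaw":0},{"x":0.3,"y":1.2,"z":11.8,"twist":0,"jaw":0},{"x":0.3,"y":1.2,"z":11.8,"twist":0,"jaw":0},{"x":0.3,"y":1.2,"z":11.8,"twist":0,"jaw":0}])

```text
clock: 23.85
eef_pos: [0.5392, -0.1058, 0.1843]
tool_rot: [0.105, 0.699, -0.101, 0.7]
ft_force: [-0.4, -0.0, -0.1]
grip_width: 0.0003
```

```bash
python3 st.py; python3 - <<'E'
from h import *
o,p,W,B=wrist("w6");strips(o,p,(.0783,.0705,.0813),"s6")
p,d=bot.camera("scene");cv2.imwrite("pics/scene6.png",p[:,:,::-1]);Ws=cloud("scene",d)
b=np.stack([(Ws[...,:2]-C)@ex,(Ws[...,:2]-C)@ey],-1);m=(np.hypot(b[...,0],b[...,1]+.072)<.009)&(Ws[...,2]<.1)
print("key z scene",np.median(Ws[m][:,2]),m.sum())
m=(np.hypot(B[...,0],B[...,1]+.072)<.009)&(B[...,2]<.1);print("key z wrist",np.nanmedian(B[m][:,2]),m.sum())
E
```

```text
23.85 [ 0.5392 -0.1058  0.1843] b mm -1.25 -59.56 z 184.27 ang -16.75 F [-0.37 -0.05 -0.06] v 0.013
key z scene 0.07572559060482875 43
key z wrist 0.07598589023737524 406
```

View pics/s6.png

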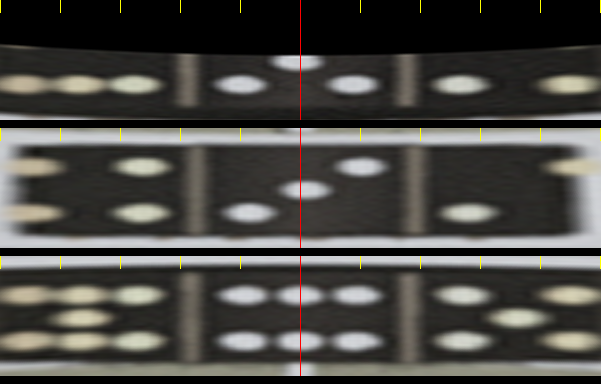

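View pics/scene6.png

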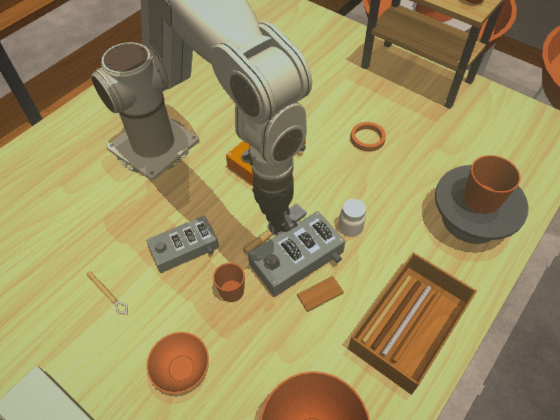

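The rectified strips show 5-3-6 centred at column 300. The key top is back at 76 mm and the loose items have not moved. The robot touches nothing, so I'm handing in.

```bash
python3 -c "
from workcell import bot
print(bot.job_done())"
```

```text
the job is handed in; nothing more can be done
None
```

I set the grey selector to 5-3-6, pressed the enter key and let it come back up, then handed the job in at about 24 s. The system gave no verdict.

- **Wheels:** I found each wheel's top by touch, at about 78.5 mm (left), 70.6 mm (middle) and 81.5 mm (right) above the table. I then rolled each with three light strokes. The last wrist picture shows 5, 3 and 6 within about 1° of the index line; the allowed error is about 9°. In that picture the left wheel is partly cut off at the frame edge, but the full view just before the key press agreed.
- **Forces:** The highest reading between moves was about 6.6 N, against the 14 N limit. The force is only reported at the end of each move, so I did not see peaks during strokes. The reading was usually 5–6 N, slightly under the suggested 6–10 N. The wheels still turned as far as the finger travelled, so there was no slip.
- **Enter key:** It went in about 8 mm, judged by fingertip height. The force there was 5.5 N, slightly below the roughly 6.3 N expected, which I put down to sensor noise. Afterwards both cameras showed its top back at about 76 mm.
- **Surroundings:** By eye in the last scene picture, the pottery and tools are where they were; the arm partly hides the brush there. At hand-in the gripper was about 18 cm above the table and touching nothing.

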